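# Add the second tier to the cup stand

### The job

Lift the black tray by its orange handle and lower it onto the cream tray in the metal stand, gently feeling for the place where its four corner lugs drop fully into the sockets, so that it sits level and flush on the cream tray. Then stand the blue cup, still upside down, gently on the floor of the black tray and let go of it. Leave everything else on the counter where it is.

Things in the scene. Friction and masses are not known exactly. Their poses are not given: they have to be found in the camera images.
- tray: Black plastic tray, 200 (x) by 150 (y) mm, about 0.45 kg, standing on four orange round lugs. Origin: middle of the tray, level with the lower ends of the lugs; z up. Lugs: 14 mm thick, 12 mm long, lowest 1.5 mm tapered to 12.5 mm, axes at x = +-75, y = +-50 mm. Underside of the tray at z = 12 mm.
- tray_grip (a point): Grip point of the black tray's orange handle, 60 mm above the tray's origin; axes as the tray's. The handle is an upright plate across the middle: 14 mm thick in x, 64 mm long in y, from the floor to z = 78 mm. Pinch it across its thickness (fingers closing along the tray's x).
- tray_floor (a point): Top of the black tray's floor in its middle, 16 mm above the tray's origin; axes as the tray's. The handle parts the floor into two bays, each about 89 (x) by 142 (y) mm, middles at x = +-52 mm. Walls 4 mm thick rise 16 mm above the floor.
- stand: Metal stand fixed to the counter: frame 242 (x) by 192 (y) mm with a 16 mm high edge. Origin: middle of its underside; z up. In it lies the cream lower tray, 200 by 150 mm, square with the stand but with play: its middle lies up to 12 mm off the stand's in x and in y, differently each time. This is not measured: find it by sight (gap to the frame) or touch. About 15 N sideways shifts it.
- stand_level (a point): Level of the cream tray's corner decks, 44 mm above the stand's origin, over its middle; axes as the stand's. Flat decks, 53 by 56 mm, each with a square socket 17 mm wide, 16 mm deep; sockets at x = +-75, y = +-50 mm from the cream tray's (unmeasured) middle. Soft feet: it sinks 1 mm per 3 N, at most 6.5 mm. Over 30 N is too rough. Coasters in its middle lie clear.
- cup: Blue teacup standing upside down, 75 mm high, 60 mm across at its rim (which is below) narrowing to 50 mm at the foot (above), 55 mm across at mid height, 0.16 kg. Origin: centre of the rim, on the surface it stands on; z up. More than 20 N between it and the tray is too rough.
- white_cup_a: White ribbed cup, upside down, 64 mm across, 82 mm high; a bystander behind the blue cup. Origin: centre of its lower side.
- white_cup_b: White ribbed cup like the other, a bystander at the left. Origin: centre of its lower side.
- paper_cup: Paper cup, 72 mm across, 85 mm high; bystander at the right. Origin: centre of its underside.
- sugar_jar: Amber sugar jar with metal cap, 68 mm across, 100 mm high; bystander at the right. Origin: centre of its underside.
- pump_bottle: Clear pump bottle, 64 mm across, 192 mm high; bystander at the left. Origin: centre of its underside.
- spoon: Spoon lying on the counter near the robot, along x; bystander.
There are look-alikes about, which are no part of the job. Of the things shaped like the cup, the blue one is meant.

How it is judged:
By the outcome, as a careful person would: the job done as asked, in the order asked, and still so for the second after the job is handed in, with the robot touching nothing.
It also fails if it takes over 67 s, if anything falls off the work surface, if the arm or the gripper's body presses on something with over 40 N, if the wrist force passes 120 N, or if a joint passes its speed limit or range.

### The arm

A 7-joint arm with a two-finger parallel gripper is mounted at the origin on the work surface. World frame = base frame: x ahead of the robot, y to its left, z up, the work surface at z = 0. Lengths are in m, angles in rad, forces in N, time in s.
With the tool pointing down it reaches from about 0.425 to 0.925 m from the base axis. Payload 6.8 kg.
Tool frame: the origin (TCP) lies between the finger pads; the fingertips stand r.tip_extent ahead of it and the grasp point (between the pads) lies 5 mm behind it (r.tip_extent is the distance from the TCP to the fingertips, in m); y points along the fingers, x is the direction in which the jaws open and shut, and the axes are right-handed (so a half turn about y gives the same grasp; the last joint's range is limited). The gripper opens to 85 mm and grips with 20 to 120 N. Pads are 22 mm wide; open, the fingers measure 114 mm over their backs; the gripper's body (76 mm by 85 mm) begins 54 mm behind the grasp point. The pads swing forward as they close: fully open they stand 13 mm farther back than shut.
Start: joints at [-1.424, 0.477, 0.022, 1.555, -0.011, 1.109, -0.083], TCP at [0.17, 0.653, 0.245] pointing down, gripper open.
Joint ranges: [-2.96, 2.96], [-0.34, 2.1], [-1.41, 1.46], [0.24, 2.44], [-1.37, 4.51], [0.17, 1.92], [-2.96, 2.96]. Speed limits (rad/s): [2.39, 2.39, 3.14, 3.14, 3.14, 3.14, 3.14].

### API

Orientations are given as a rotation vector (axis times angle).
In Python, from bench import r gives the robot as it stands.
- The arm moves only by the tool send_rows, never from a script. Its argument "plan" is a list of rows, each a list of 5 numbers: the shift along the tool's x, y, z in cm, then the turn about the tool's y in degrees, then the opening, from 0 (shut) to 1 (fully open). In form: [[dx, dy, dz, spin, grip], ...]. A call has 1 to 12 rows; each row shifts and turns the commanded pose from where the row before left it, along the tool's axes as they then stand; what a row does not reach is not made up. A row lasts 1/8 s, in which the tool goes at most 62.5 mm and 10.7 degrees, less where a joint would pass 70% of its speed; a pose out of reach is approached as far as the arm can. A call is refused whole if a number of a shift passes 6.25 or a number of a turn 10.7, either way. A call with a gripper value outside its range is refused whole. The fingers move at their own pace and stop on an object; "force" is the grip in N (left out, the last holds). Time passes only in rows, so rows that do not move let the fingers close. It gives the time, the measured TCP pose, the force and the opening at its end, in the units of the state.
- r.get_obs(): the state, without advancing time (a new reading comes with each control period).
- r.grab_frame(name): name is "side" or "top"; returns a dict with "image" (420x560x3 uint8, red, green, blue), "camera_matrix" (3x3 intrinsics, pixels), "cam_to_world" (4x4, takes a point from camera to world coordinates). Camera axes: x right, y down, z forward; pixel columns grow to the right and rows downward; lengths in m; the calibration is good to about 2 mm. A picture is of the moment at which its call begins. There is no depth.
- r.hand_in(): hands the job in, once; it reports no verdict.
Trained networks look in the newest picture that a camera, given by its name, has taken for a name from the list of things; names that differ only in an ending like _2 or _b are one class to them, and where a whole thing is asked for, a point or a joint stands for the part that bears it (a point fixed in the world has none). Each returns a list of dicts, best first, with "p" (0 to 1); they miss things now and then, are a little off and sometimes report something else, mostly with a low value. They report only what shows in the picture. A call takes as long as a camera call. They do not tell look-alikes from the thing itself.
- r.recognise(camera, target): "rect" ([left, top, right, bottom] in pixels, round what is visible of it).
The state is a dict: "clock": time; "joints": joint angles; "qvel": joint speeds; "tau": joint torques, N m; "tcp_pos": TCP position; "orientation": TCP orientation; "contact_force": force on the tool from outside, world axes, zero at the start; "moment": the same for the moment, N m; "grip_width": finger opening in m.
Only numpy, scipy, OpenCV 4.12 (cv2) and the standard library are available. Lean on these libraries where they do the work, as an engineer would, in place of code of your own. Each camera call takes 0.05 s, during which the arm holds its last target.

## Working session

There is one attempt and no reset: what is moved stays moved. The work goes in short steps, Python scripts to look and compute and a tool call to move; the robot and the scene stay as the last step left them, time stands still between calls to the robot, and variables do not carry over. Pictures are saved under pics/ and viewed, and the job is handed in when it is done.

Besides the shell and the picture viewer there is one more tool, called after "Emit:" as name([rows], argument=value, ...), one row to a line, values as JSON. send_rows: Moves the arm, as the interface text tells. Its arguments: {"type":"object","properties":{"plan":{"type":"array","items":{"type":"array","items":{"type":"number"}}},"force":{"type":"number"}},"required":["plan"]}

```bash
ls; mkdir -p pics; python3 - <<'E'
from bench import r
import cv2,numpy as np
o=r.get_obs()
print(o, r.tip_extent)
for n in ("top","side"):
    f=r.grab_frame(n)
    cv2.imwrite(f"pics/{n}0.png",cv2.cvtColor(f["image"],cv2.COLOR_RGB2BGR))
    print(n,f["camera_matrix"].tolist(),np.round(f["cam_to_world"],4).tolist())
    for t in ["tray","tray_grip","stand","cup","white_cup_a","paper_cup","sugar_jar","pump_bottle","spoon"]:
        print(t,[(np.round(d["rect"]).tolist(),round(d["p"],2)) for d in r.recognise(n,t)][:4])
E
```

```text
pics
{'clock': 0.0, 'joints': array([-1.42412638,  0.47777442,  0.02230745,  1.556439  , -0.01150103,
        1.10931941, -0.08304668]), 'qvel': array([-3.93517217e-05,  2.00012162e-03, -2.16328645e-03, -3.49037593e-04,
       -9.46865461e-04,  2.58735899e-03,  1.93465746e-04]), 'tau': array([-1.25519447e-03, -5.96443784e+01,  1.60752799e+00, -2.81207067e+01,
        1.24191359e-02,  9.16570629e-03, -2.52268478e-06]), 'tcp_pos': array([0.16996547, 0.6526652 , 0.24434755]), 'orientation': array([-1.32020106, -1.01862103,  1.0208866 ]), 'contact_force': array([ 0.03626733, -0.2652912 , -0.60247354]), 'moment': array([ 0.01529231, -0.01428121, -0.00609541]), 'grip_width': 0.0855656590950446} 0.014
top [[525.4431449973818, 0.0, 282.21481736256794], [0.0, 525.4431449973818, 212.77163189890408], [0.0, 0.0, 1.0]] [[0.012, -0.9919, 0.1266, 0.3874], [-0.9999, -0.0117, 0.0031, -0.009], [-0.0016, -0.1267, -0.9919, 1.392], [0.0, 0.0, 0.0, 1.0]]
tray [([345.0, 171.0, 408.0, 249.0], 0.83)]
tray_grip [([346.0, 172.0, 408.0, 249.0], 0.96)]
stand [([164.0, 162.0, 247.0, 260.0], 0.93), ([442.0, 165.0,
[... 808 characters left out ...]
33.0, 380.0, 308.0], 0.96), ([186.0, 129.0, 202.0, 153.0], 0.16)]
stand [([212.0, 148.0, 303.0, 213.0], 0.73), ([288.0, 192.0, 307.0, 220.0], 0.42)]
cup [([200.0, 204.0, 220.0, 235.0], 0.83), ([286.0, 189.0, 303.0, 221.0], 0.78), ([281.0, 270.0, 299.0, 307.0], 0.78), ([190.0, 179.0, 207.0, 205.0], 0.71)]
white_cup_a [([326.0, 184.0, 342.0, 204.0], 0.78), ([184.0, 130.0, 205.0, 151.0], 0.59), ([299.0, 235.0, 384.0, 300.0], 0.32)]
paper_cup [([399.0, 284.0, 430.0, 320.0], 0.56), ([211.0, 222.0, 262.0, 259.0], 0.44)]
sugar_jar [([350.0, 324.0, 374.0, 360.0], 0.87)]
pump_bottle [([217.0, 85.0, 235.0, 136.0], 0.8)]
spoon [([211.0, 223.0, 265.0, 262.0], 0.61), ([398.0, 285.0, 429.0, 320.0], 0.19)]
```

View pics.

```bash
python3 - <<'E'
import cv2
for n in("top","side"):
    i=cv2.imread(f"pics/{n}0.png")
    cv2.imwrite(f"pics/{n}0c.png",cv2.resize(i[130:330,50:500] if n=="top" else i[80:370,150:450],None,fx=1.77 if n=="top" else 2.0,fy=1.77 if n=="top" else 2.0,interpolation=cv2.INTER_CUBIC))
E
python3 - <<'E'
from scipy.spatial.transform import Rotation as R
print(R.from_rotvec([-1.32020106, -1.01862103,  1.0208866 ]).as_matrix().round(3))
E
```

```text
[[ 0.252 -0.    -0.968]
 [ 0.968 -0.002  0.252]
 [-0.002 -1.    -0.   ]]
```

View pics/top0c.png

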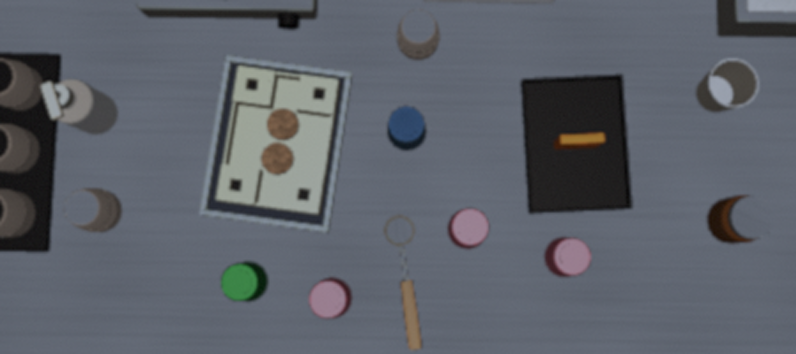

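View pics/side0c.png

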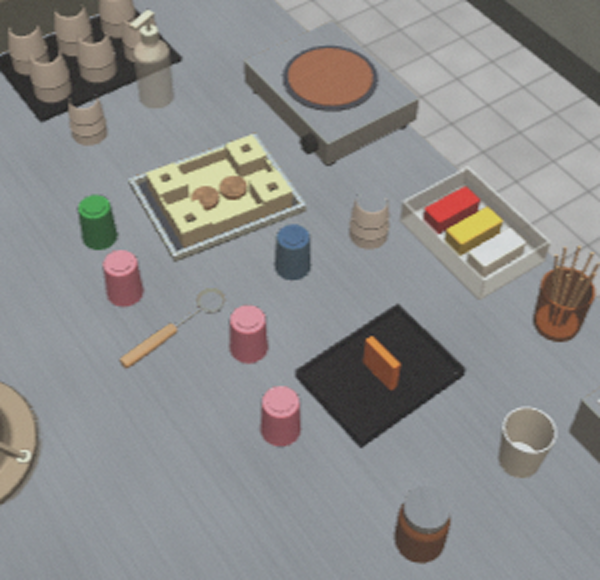

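```bash
python3 - <<'E'
import cv2,numpy as np
i=cv2.imread("pics/top0.png")
a=cv2.resize(i[155:265,155:255],None,fx=5,fy=5,interpolation=cv2.INTER_CUBIC)
cv2.imwrite("pics/a.png",a)
b=cv2.resize(i[160:260,335:420],None,fx=5,fy=5,interpolation=cv2.INTER_CUBIC)
cv2.imwrite("pics/b.png",cv2.convertScaleAbs(b,alpha=2))
i=cv2.imread("pics/side0.png")
cv2.imwrite("pics/c.png",cv2.resize(i[140:220,205:310],None,fx=6,fy=6,interpolation=cv2.INTER_CUBIC))
E
```

```text
(no output)
```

View pics/a.png

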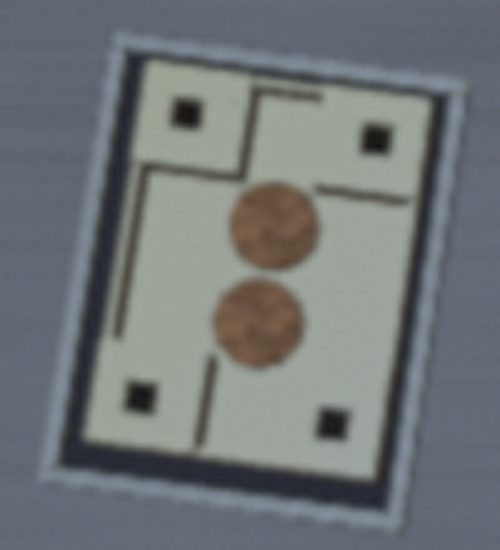

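View pics/b.png

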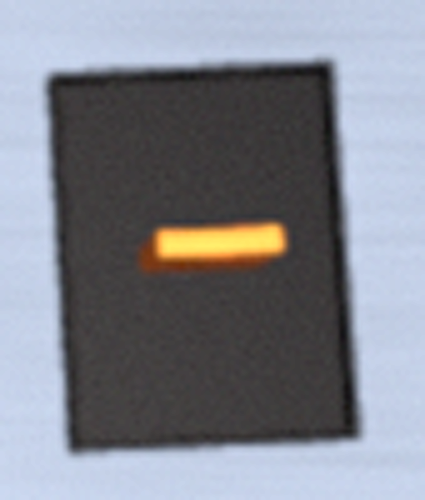

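View pics/c.png

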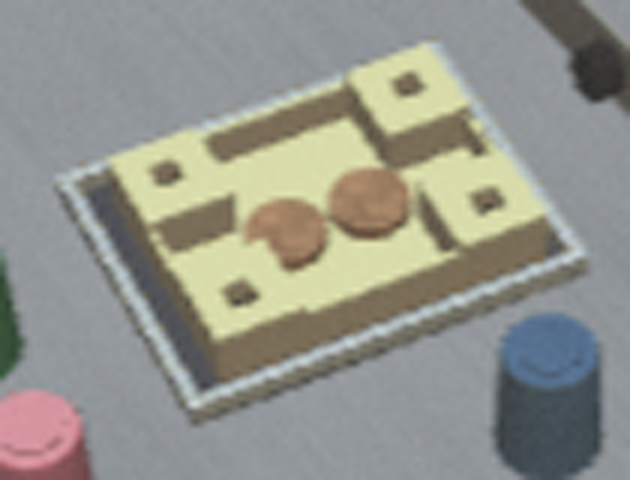

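```bash
cat > h.py <<'E'
import cv2,numpy as np
from bench import r
from scipy.spatial.transform import Rotation as R
def w(f,uv,z):
    K=f["camera_matrix"];T=f["cam_to_world"]
    uv=np.atleast_2d(uv); d=np.c_[(uv[:,0]-K[0,2])/K[0,0],(uv[:,1]-K[1,2])/K[1,1],np.ones(len(uv))]@T[:3,:3].T
    o=T[:3,3]; s=(z-o[2])/d[:,2]
    return o+d*s[:,None]
def px(f,p):
    K=f["camera_matrix"];T=np.linalg.inv(f["cam_to_world"])
    c=np.atleast_2d(p)@T[:3,:3].T+T[:3,3]
    return np.c_[c[:,0]/c[:,2]*K[0,0]+K[0,2],c[:,1]/c[:,2]*K[1,1]+K[1,2]]
def fit2(m,p): # 2D rigid m->p
    m=np.array(m,float);p=np.array(p)[:,:2];mc=m.mean(0);pc=p.mean(0)
    H=(m-mc).T@(p-pc);a=np.arctan2(H[0,1]-H[1,0],H[0,0]+H[1,1])
    Rm=np.array([[np.cos(a),-np.sin(a)],[np.sin(a),np.cos(a)]])
    t=pc-Rm@mc; return t,a,p-(m@Rm.T+t)
E
python3 - <<'E'
from h import *
for n,roi,seeds in (("top",None,[(155+186/5,155+113/5),(155+376/5,155+138/5),(155+332/5,155+424/5),(155+139/5,155+397/5)]),
          ("side",None,[(205+167/6,140+173/6),(205+408/6,140+84/6),(205+488/6,140+200/6),(205+240/6,140+293/6)])):
    f=r.grab_frame(n); g=cv2.cvtColor(f["image"],cv2.COLOR_RGB2GRAY).astype(float)
    c=[]
    for u,v in seeds:
        for _ in range(4):
            u0,v0=int(round(u)),int(round(v)); k=4
            s=g[v0-k:v0+k+1,u0-k:u0+k+1]; wt=np.clip(np.percentile(s,75)*.93-s,0,None)
            yy,xx=np.mgrid[v0-k:v0+k+1,u0-k:u0+k+1]
            u=(wt*xx).sum()/wt.sum();v=(wt*yy).sum()/wt.sum()
        c.append((u,v))
    p=w(f,c,.044); print(n,np.round(c,2).tolist(),np.round(p,4).tolist())
    # order: top-> TL(+x,+y),TR(+x,-y),BR,BL ; side: left(-?)
    if n=="top": m=[(.075,.05),(.075,-.05),(-.075,-.05),(-.075,.05)]
    else:
        from itertools import permutations
        m0=[(.075,.05),(.075,-.05),(-.075,-.05),(-.075,.05)]
        m=min((list(q) for q in permutations(m0)),key=lambda q:np.abs(fit2(q,p)[2]).sum()+ (abs(fit2(q,p)[1])>1.5))
    t,a,e=fit2(m,p); print("stand ctr",t.round(4),np.degrees(a).round(2),(e*1000).round(1).tolist())
    hsv=cv2.cvtColor(f["image"],cv2.COLOR_RGB2HSV); 
    gray=g
    if n=="top":
        fl=f["image"].max(2); m=(fl[160:260,335:420]<60)|((hsv[160:260,335:420,0]<25)&(hsv[160:260,335:420,1]>140))
        m=m.astype(np.uint8); nl,l,st,ce=cv2.connectedComponentsWithStats(m); k=1+st[1:,4].argmax()
        cn=cv2.findContours((l==k).astype(np.uint8),0,2)[0][0]
        box=cv2.boxPoints(cv2.minAreaRect(cn))+[335,160]
        q=w(f,box,.032); print("tray box",box.round(1).tolist(),q.round(4).tolist(),q.mean(0).round(4),"edges",np.linalg.norm(np.diff(q,axis=0),axis=1).round(4), "yaw",np.degrees(np.arctan2(*(q[1]-q[0])[[1,0]])).round(2),np.degrees(np.arctan2(*(q[2]-q[1])[[1,0]])).round(2))
        s=f["image"][160:260,335:420].astype(int); mo=((s[...,0]>110)&(s[...,0]-s[...,2]>60)).astype(np.uint8)
        cn=max(cv2.findContours(mo,0,1)[0],key=cv2.contourArea); rr=cv2.minAreaRect(cn); b2=cv2.boxPoints(rr)+[335,160]
        ys,xs=np.nonzero(mo); hc=(xs.mean()+335,ys.mean()+160);q=w(f,b2,.078);print("handle",s[mo>0].max(0),rr,hc,w(f,hc,.078).round(4),q.round(4).tolist())
        mo=((hsv[...,0]>95)&(hsv[...,0]<125)&(hsv[...,1]>120)).astype(np.uint8);mo[:, :262]=0;mo[:,300:]=0;mo[:185]=0;mo[225:]=0
        ys,xs=np.nonzero(mo);print("blue",xs.min(),xs.max(),ys.min(),ys.max(),xs.mean(),ys.mean(),len(xs))
    
E
python3 - <<'E'
import cv2
i=cv2.imread("pics/top0.png");cv2.imwrite("pics/d.png",cv2.convertScaleAbs(cv2.resize(i[185:225,260:305],None,fx=10,fy=10,interpolation=cv2.INTER_NEAREST),alpha=1.8))
E
```

```text
top [[191.91, 177.27], [229.79, 182.44], [221.02, 239.39], [182.66, 234.07]] [[0.6501, 0.232, 0.044], [0.6375, 0.1328, 0.044], [0.4886, 0.1517, 0.044], [0.5012, 0.2508, 0.044]]
stand ctr [0.5693 0.1918] -7.21 [[0.0, -0.0], [0.0, -0.0], [-0.0, 0.0], [-0.0, -0.0]]
tray box [[344.1, 174.7], [401.8, 171.3], [406.2, 247.0], [348.6, 250.4]] [[0.664, -0.1665, 0.032], [0.6748, -0.3185, 0.032], [0.4754, -0.3266, 0.032], [0.4649, -0.1774, 0.032]] [ 0.5698 -0.2472  0.032 ] edges [0.1524 0.1996 0.1496] yaw -85.91 -177.65
handle [154 117  54] ((44.0, 47.5), (5.0, 24.0), 90.0) (np.float64(378.7479674796748), np.float64(207.869918699187)) [[ 0.5705 -0.2483  0.078 ]] [[0.5774, -0.2187, 0.078], [0.5781, -0.2793, 0.078], [0.5654, -0.2791, 0.078], [0.5647, -0.2186, 0.078]]
blue 270 288 191 213 279.10179640718565 201.23353293413174 334
side [[232.35, 168.44], [272.52, 153.73], [285.76, 173.01], [244.73, 188.67]] [[0.5014, 0.2502, 0.044], [0.6504, 0.2319, 0.044], [0.6375, 0.1321, 0.044], [0.4888, 0.1501, 0.044]]
stand ctr [0.5695 0.1911] -7.06 [[0.2, 0.3], [0.3, 0.4], [-0.3, -0.1], [-0.2, -0.6]]
```

View pics/d.png

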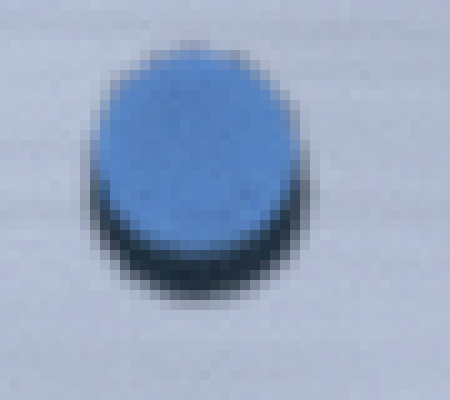

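Emit:
send_rows([
  [-2.6, 0, -4.1, 0, 1],
  [-2.6, 0, -4.1, 0, 1],
  [-2.6, 0, -4.1, 0, 1],
  [-2.6, 0, -4.1, 0, 1],
  [-2.6, 0, -4.1, 0, 1],
  [-2.6, 0, -4.1, 0, 1],
  [-2.6, 0, -4.1, 0, 1],
  [-2.6, 0, -4.1, 0, 1],
  [-2.6, 0, -4.1, 0, 1],
  [-2.6, 0, -4.1, 0, 1],
])

```text
clock: 2.35
tcp_pos: [0.5024, 0.2971, 0.2456]
orientation: [-1.319, -1.02, 1.019]
contact_force: [0.7, 0.0, -0.5]
grip_width: 0.0855
```

Emit:
send_rows([
  [0, 0, 0, 9, 0.6],
  [0, 0, 0, 9, 0.6],
  [0, 0, 0, 9, 0.6],
  [0, 0, 0, 9, 0.6],
  [0, 0, 0, 9, 0.6],
  [0, 0, 0, 9, 0.6],
  [0, 0, 0, 9, 0.6],
  [0, 0, 0, 9, 0.6],
  [0, 0, 0, 0, 0.6],
])

```text
clock: 3.48
tcp_pos: [0.5013, 0.2984, 0.2453]
orientation: [-1.57, -0.048, 0.048]
contact_force: [-0.1, -0.2, 0.3]
grip_width: 0.0511
```

```bash
cat >> h.py <<'E'
def pose():
    o=r.get_obs();M=R.from_rotvec(o["orientation"]).as_matrix();return o,M
def go(x,y,z,yaw):
    o,M=pose(); d=M.T@(np.array([x,y,z])-o["tcp_pos"]); cy=np.degrees(np.arctan2(M[1,0],M[0,0]))
    print("t",round(o["clock"],2),"tcp",o["tcp_pos"].round(4),"yaw",cy.round(2),"down",M[:,1].round(3),"F",o["contact_force"].round(1),"M",o["moment"].round(2),"w",round(o["grip_width"],4))
    print("  d cm",(d*100).round(2),"spin",((cy-yaw+180)%360-180).round(2))
E
python3 - <<'E'
from h import *
f=r.grab_frame("top")
c=np.array([(50,75),(330,62),(357,437),(72,450)])/5+[334.6,159.6]
p=w(f,c,.032);t,a,e=fit2([(.1,.075),(.1,-.075),(-.1,-.075),(-.1,.075)],p);print(t.round(4),np.degrees(a),(e*1e3).round(1).tolist())
print("cup",w(f,(279.4,199.5),.075).round(4))
go(t[0],t[1],.2,np.degrees(a))
E
```

```text
[ 0.5699 -0.2469] 3.1946563652588953 [[-1.4, -1.3], [-1.0, 0.9], [1.2, 1.4], [1.1, -1.0]]
cup [[0.5893 0.0027 0.075 ]]
t 3.52 tcp [0.5013 0.2984 0.2453] yaw 3.6 down [ 0. -0. -1.] F [ 0.9 -0.8 -0. ] M [-0.03 -0.02 -0.06] w 0.0512
  d cm [  3.43   4.53 -54.86] spin 0.4
```

Emit:
send_rows([
  [0.3, 0, -5.5, 0.4, 0.6],
  [0.4, 0, -5.5, 0, 0.6],
  [0.3, 0, -5.5, 0, 0.6],
  [0.4, 0, -5.5, 0, 0.6],
  [0.3, 0, -5.5, 0, 0.6],
  [0.4, 0, -5.5, 0, 0.6],
  [0.3, 0, -5.5, 0, 0.6],
  [0.4, 1, -5.5, 0, 0.6],
  [0.3, 1, -5.5, 0, 0.6],
  [0.3, 2, -5.4, 0, 0.6],
  [0, 2, 0, 0, 0.6],
  [0, 2, 0, 0, 0.6],
])

```text
clock: 5.03
tcp_pos: [0.5644, -0.2477, 0.1641]
orientation: [-1.57, -0.042, 0.043]
contact_force: [0.6, 0.9, -0.4]
grip_width: 0.0513
```

```bash
python3 - <<'E'
from h import *
go(.57,-.2475,.055,3.2)
for n in("top","side"):
    f=r.grab_frame(n)
    i=cv2.cvtColor(f["image"],cv2.COLOR_RGB2BGR); i=i[140:280,320:430] if n=="top" else i[200:320,270:400]
    cv2.imwrite(f"pics/{n}1.png",cv2.resize(i,None,fx=4,fy=4,interpolation=cv2.INTER_CUBIC))
E
```

```text
t 5.03 tcp [ 0.5644 -0.2477  0.1641] yaw 3.1 down [-0.     0.001 -1.   ] F [ 0.6  0.9 -0.4] M [ 0.03 -0.01  0.02] w 0.0513
  d cm [ 0.56 10.91 -0.02] spin -0.1
```

View pics/side1.png

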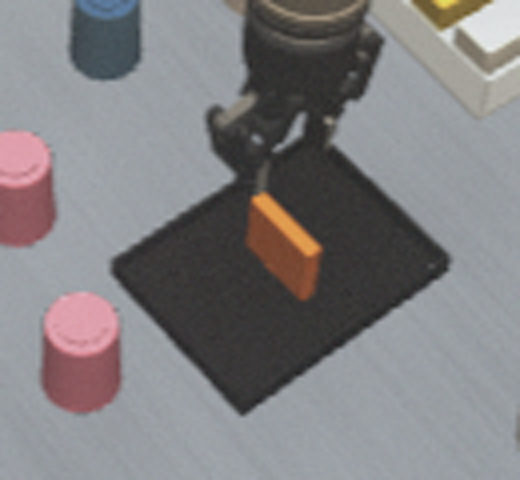

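Emit:
send_rows([
  [0.5, 2.0, 0, 0, 0.6],
  [0, 2.5, 0, 0, 0.6],
  [0, 2.5, 0, 0, 0.6],
  [0, 2.0, 0, 0, 0.6],
  [0, 1.5, 0, 0, 0.6],
  [0, 0.4, 0, 0, 0.6],
  [0, 0, 0, 0, 0.6],
  [0, 0, 0, 0, 0.6],
])

```text
clock: 6.12
tcp_pos: [0.5699, -0.2482, 0.0571]
orientation: [-1.571, -0.042, 0.04]
contact_force: [-0.3, 0.2, 0.5]
grip_width: 0.0514
```

```bash
python3 - <<'E'
from h import *
go(.57,-.2475,.055,3.2)
E
```

```text
t 6.12 tcp [ 0.5699 -0.2482  0.0571] yaw 2.99 down [ 0.001 -0.    -1.   ] F [-0.3  0.2  0.5] M [-0.03 -0.04  0.09] w 0.0514
  d cm [0.01 0.21 0.07] spin -0.21
```

Emit:
send_rows([
  [0, 0.2, 0, 0, 0],
  [0, 0, 0, 0, 0],
  [0, 0, 0, 0, 0],
  [0, 0, 0, 0, 0],
  [0, 0, 0, 0, 0],
  [0, 0, 0, 0, 0],
  [0, -0.5, 0, 0, 0],
  [0, -1, 0, 0, 0],
  [0, -1.5, 0, 0, 0],
  [0, 0, 0, 0, 0],
], force=70)

```text
clock: 7.38
tcp_pos: [0.5704, -0.2485, 0.086]
orientation: [-1.572, -0.043, 0.039]
contact_force: [0.5, 0.7, -5.7]
grip_width: 0.0131
```

```bash
python3 - <<'E'
from h import *
go(.5694,.1915,.055+.18,-7.13)
E
```

```text
t 7.38 tcp [ 0.5704 -0.2485  0.086 ] yaw 2.99 down [ 0.003 -0.001 -1.   ] F [ 0.5  0.7 -5.7] M [-0.03 -0.04  0.03] w 0.0131
  d cm [  2.23 -14.95  43.93] spin 10.12
```

Emit:
send_rows([
  [0, -2, 0, 0, 0],
  [0, -3, 0, 0, 0],
  [0, -3, 0, 0, 0],
  [0, -3, 1, 0, 0],
  [0, -1.5, 2.5, 0, 0],
  [0, 0, 4, 0, 0],
  [0.5, 0, 4, 0, 0],
  [0.5, 0, 4, 0, 0],
  [0.5, 0, 4, 0, 0],
  [0.5, 0, 4, 0, 0],
  [0, 0, 4, 0, 0],
  [0, 0, 4, 0, 0],
])

```text
clock: 8.88
tcp_pos: [0.5727, 0.0687, 0.2103]
orientation: [-1.57, -0.041, 0.04]
contact_force: [0.5, -0.1, -4.4]
grip_width: 0.0135
```

Emit:
send_rows([
  [0, 0, 4, 0, 0],
  [0, 0, 3, 0, 0],
  [0, 0, 3, 2, 0],
  [0, 0, 2, 2, 0],
  [0, 0, 0, 2, 0],
  [0, 0, 0, 2, 0],
  [0, 0, 0, 2.1, 0],
  [0, 0, 0, 0, 0],
  [0, 0, 0, 0, 0],
])

```text
clock: 10.0
tcp_pos: [0.5673, 0.1871, 0.2093]
orientation: [-1.569, 0.098, -0.098]
contact_force: [-0.3, -0.8, -5.1]
grip_width: 0.0135
```

```bash
python3 - <<'E'
from h import *
go(.5694,.1915,.055+.12,-7.13)
E
```

```text
t 10.0 tcp [0.5673 0.1871 0.2093] yaw -7.12 down [-0. -0. -1.] F [-0.3 -0.8 -5.1] M [-0.02  0.   -0.03] w 0.0135
  d cm [0.15 3.43 0.46] spin 0.01
```

Emit:
send_rows([
  [0.1, 2, 0.4, 0, 0],
  [0, 2.5, 0, 0, 0],
  [0, 2.5, 0, 0, 0],
  [0, 1.5, 0, 0, 0],
  [0, 0, 0, 0, 0],
  [0, 0, 0, 0, 0],
])

```text
clock: 10.75
tcp_pos: [0.5695, 0.1915, 0.1249]
orientation: [-1.568, 0.096, -0.098]
contact_force: [0.1, 0.1, -4.8]
grip_width: 0.0128
```

```bash
python3 - <<'E'
from h import *
go(.5694,.1915,.055+.044,-7.13)
o,M=pose()
for n in("top","side"):
    f=r.grab_frame(n)
    zt=o["tcp_pos"][2]-.0565+.032
    yaw=np.radians(-7.12);Rm=np.array([[np.cos(yaw),-np.sin(yaw)],[np.sin(yaw),np.cos(yaw)]])
    c=np.array([(.1,.075),(.1,-.075),(-.1,-.075),(-.1,.075)])@Rm.T+o["tcp_pos"][:2]
    p=px(f,np.c_[c,np.full(4,zt)]);print(n,p.round(1).tolist())
    i=cv2.cvtColor(f["image"],cv2.COLOR_RGB2BGR);cv2.imwrite(f"pics/{n}2raw.png",i)
    u0,v0=(p.min(0)-20).astype(int);u1,v1=(p.max(0)+20).astype(int)
    k=5; j=cv2.resize(i[v0:v1,u0:u1],None,fx=k,fy=k,interpolation=cv2.INTER_CUBIC)
    j=cv2.convertScaleAbs(j,alpha=1.6)
    cv2.polylines(j,[np.int32(((p-[u0,v0])+.5)*k)],True,(0,255,0),1)
    print(u0,v0); cv2.imwrite(f"pics/{n}2.png",j)
E
```

```text
t 10.75 tcp [0.5695 0.1915 0.1249] yaw -7.11 down [ 0.001  0.    -1.   ] F [ 0.1  0.1 -4.8] M [0.05 0.03 0.01] w 0.0128
  d cm [-0.01  2.59 -0.  ] spin 0.02
top [[179.8, 161.9], [239.0, 169.8], [227.1, 249.0], [166.8, 240.7]]
146 141
side [[275.5, 134.9], [296.1, 163.5], [239.5, 184.7], [220.9, 154.2]]
200 114
```

View pics/top2.png

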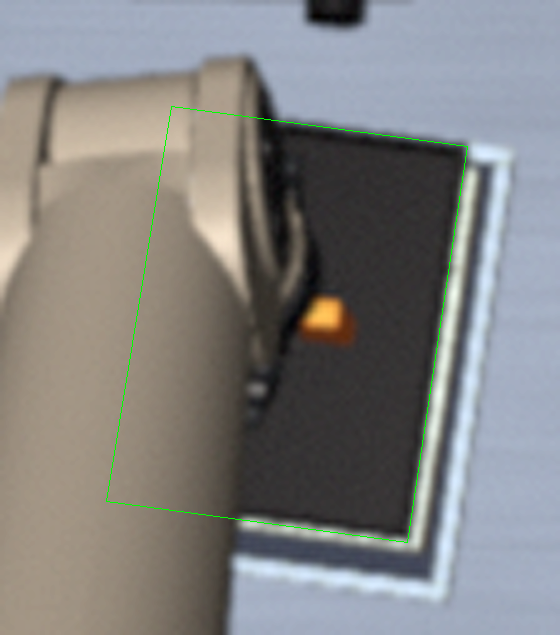

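View pics/side2.png

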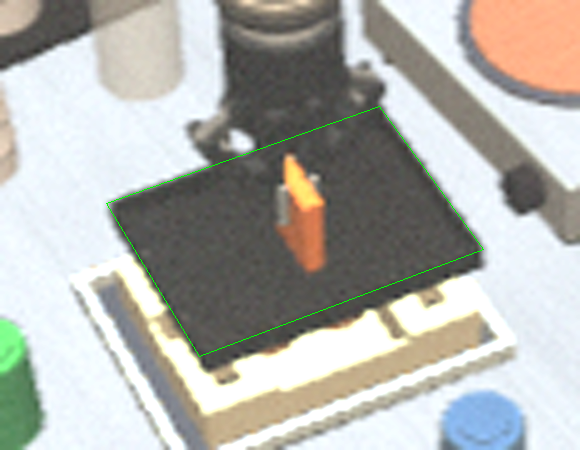

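```bash
python3 - <<'E'
from h import *
from scipy.ndimage import map_coordinates
o,M=pose();tz=o["tcp_pos"][2]
yaw=np.radians(-7.11);Rm=np.array([[np.cos(yaw),-np.sin(yaw)],[np.sin(yaw),np.cos(yaw)]])
for n in("top","side"):
    f=r.grab_frame(n);g=cv2.cvtColor(f["image"],cv2.COLOR_RGB2GRAY).astype(float)
    for nm,ax,s,rng in (("+x",0,1,(-.07,.07)),("-x",0,-1,(-.07,.07)),("+y",1,1,(-.09,.09)),("-y",1,-1,(-.09,.09))):
        off=np.arange(-.014,.014,.0005);res=[]
        for q in np.linspace(*rng,15):
            pts=np.zeros((len(off),2));pts[:,ax]=s*((.1,.075)[ax]+off);pts[:,1-ax]=q
            P=np.c_[pts@Rm.T+o["tcp_pos"][:2],np.full(len(off),tz-.0565+.032)]
            u=px(f,P);v=map_coordinates(g,[u[:,1],u[:,0]],order=1)
            lo=v[:10].mean();d=np.diff(v)
            k=d.argmax();
            if lo<50 and d[k]>2: 
                th=(lo+v[min(k+8,len(v)-1)])/2; kk=np.nonzero(v>th)[0]
                res.append(off[kk[0]]*1000)
        print(n,nm,len(res),np.round(res,1))
E
```

```text
top +x 10 [0.5 0.5 0.5 1.  0.5 1.  0.5 0.5 1.  1. ]
top -x 9 [-1.5 -2.  -1.5 -2.  -1.  -2.  -1.5 -2.  -1.5]
top +y 0 []
top -y 15 [0.5 0.5 1.  1.  1.  1.  1.  1.  0.5 1.  1.  1.  0.5 0.5 1. ]
side +x 7 [1.5 1.5 1.  1.  1.  1.  1.5]
side -x 2 [3.  0.5]
side +y 8 [0.5 0.5 0.  0.5 0.5 0.5 8.5 8. ]
side -y 0 []
```

Emit:
send_rows([
  [-0.1, 0.5, 0, 0, 0],
  [0, 0.7, 0, 0, 0],
  [0, 0.5, 0, 0, 0],
  [0, 0.2, 0, 0, 0],
  [0, 0, 0, 0, 0],
])

```text
clock: 11.58
tcp_pos: [0.5678, 0.1915, 0.1051]
orientation: [-1.569, 0.098, -0.097]
contact_force: [0.0, -0.4, -4.4]
grip_width: 0.0131
```

Emit:
send_rows([
  [0, 0.2, 0, 0, 0],
  [0, 0.2, 0, 0, 0],
  [0, 0.1, 0, 0, 0],
  [0, 0, 0, 0, 0],
])

```text
clock: 12.08
tcp_pos: [0.5677, 0.1916, 0.1002]
orientation: [-1.569, 0.097, -0.097]
contact_force: [-0.9, -0.1, -4.2]
grip_width: 0.0135
```

```bash
python3 - <<'E'
from h import *
go(.5684,.1916,.0885,-7.13)
E
```

```text
t 12.07 tcp [0.5677 0.1916 0.1002] yaw -7.1 down [-0. -0. -1.] F [-0.9 -0.1 -4.2] M [-0.01 -0.   -0.02] w 0.0135
  d cm [0.06 1.17 0.01] spin 0.03
```

Emit:
send_rows([
  [0.06, 0.1, 0, 0, 0],
  [0, 0.1, 0, 0, 0],
  [0, 0.1, 0, 0, 0],
  [0, 0, 0, 0, 0],
])

```text
clock: 12.58
tcp_pos: [0.5683, 0.1915, 0.0972]
orientation: [-1.569, 0.098, -0.097]
contact_force: [0.7, 0.6, -5.1]
grip_width: 0.0136
```

Emit:
send_rows([
  [0, 0.1, 0, 0, 0],
  [0, 0.1, 0, 0, 0],
  [0, 0, 0, 0, 0],
])

```text
clock: 12.95
tcp_pos: [0.5683, 0.1914, 0.0952]
orientation: [-1.569, 0.097, -0.097]
contact_force: [-0.8, 0.2, -5.3]
grip_width: 0.0133
```

Emit:
send_rows([
  [0, 0.1, 0, 0, 0],
  [0, 0.1, 0, 0, 0],
  [0, 0.1, 0, 0, 0],
  [0, 0, 0, 0, 0],
])

```text
clock: 13.45
tcp_pos: [0.5683, 0.1915, 0.0922]
orientation: [-1.569, 0.098, -0.097]
contact_force: [-0.2, -0.1, -5.6]
grip_width: 0.0134
```

Emit:
send_rows([
  [0, 0.1, 0, 0, 0],
  [0, 0.1, 0, 0, 0],
  [0, 0, 0, 0, 0],
])

```text
clock: 13.82
tcp_pos: [0.5684, 0.1915, 0.0902]
orientation: [-1.569, 0.097, -0.097]
contact_force: [-0.1, 0.4, -5.5]
grip_width: 0.0135
```

Emit:
send_rows([
  [0, 0.1, 0, 0, 0],
  [0, 0.1, 0, 0, 0],
  [0, 0, 0, 0, 0],
])

```text
clock: 14.2
tcp_pos: [0.5683, 0.1914, 0.0882]
orientation: [-1.569, 0.097, -0.097]
contact_force: [-0.3, 0.4, -5.1]
grip_width: 0.0131
```

Emit:
send_rows([
  [0, 0.1, 0, 0, 0],
  [0, 0.1, 0, 0, 0],
  [0, 0, 0, 0, 0],
])

```text
clock: 14.58
tcp_pos: [0.5684, 0.1915, 0.0863]
orientation: [-1.569, 0.097, -0.097]
contact_force: [-0.7, 0.3, -4.2]
grip_width: 0.0134
```

Emit:
send_rows([
  [0, 0.1, 0, 0, 0],
  [0, 0, 0, 0, 0],
  [0, 0, 0, 0, 0],
])

```text
clock: 14.95
tcp_pos: [0.5685, 0.1915, 0.0855]
orientation: [-1.568, 0.097, -0.097]
contact_force: [-0.6, -0.5, -1.9]
grip_width: 0.0133
```

Emit:
send_rows([
  [0, 0.1, 0, 0, 0],
  [0, 0, 0, 0, 0],
  [0, 0, 0, 0, 0],
])

```text
clock: 15.32
tcp_pos: [0.5685, 0.1915, 0.0845]
orientation: [-1.568, 0.097, -0.097]
contact_force: [-2.0, -0.1, 1.1]
grip_width: 0.0132
```

Emit:
send_rows([
  [0, 0, 0, 0, 0.1],
  [0, 0, 0, 0, 0.2],
  [0, 0, 0, 0, 0.35],
  [0, 0, 0, 0, 0.6],
  [0, 0, 0, 0, 0.6],
  [0, 0, 0, 0, 0.6],
])

```text
clock: 16.08
tcp_pos: [0.5685, 0.1915, 0.0843]
orientation: [-1.569, 0.097, -0.097]
contact_force: [-0.6, -0.2, -0.7]
grip_width: 0.0515
```

Emit:
send_rows([
  [0, -1, 0, 0, 0.6],
  [0, -2, 0, 0, 0.6],
  [0, -3, 0, 0, 0.6],
  [0, -3, 0, 0, 0.8],
  [0, -3, -2, 0, 1],
  [0, 0, -5, 0, 1],
  [0, 0, -5, 0, 1],
  [0, 0, 0, 0, 1],
])

```text
clock: 17.08
tcp_pos: [0.5534, 0.0672, 0.2063]
orientation: [-1.569, 0.102, -0.105]
contact_force: [0.4, 1.0, -0.3]
grip_width: 0.0853
```

```bash
python3 - <<'E'
from h import *
go(.5893,.0027,.2,-7.13)
for n in("top","side"):
    f=r.grab_frame(n)
    for zt,nm in ((.044-.012+.032,"seated"),):
      yaw=np.radians(-7.13);Rm=np.array([[np.cos(yaw),-np.sin(yaw)],[np.sin(yaw),np.cos(yaw)]])
      c=np.array([(.1,.075),(.1,-.075),(-.1,-.075),(-.1,.075)])@Rm.T+[.5694,.1915]
      p=px(f,np.c_[c,np.full(4,zt)])
    i=cv2.cvtColor(f["image"],cv2.COLOR_RGB2BGR)
    u0,v0=(p.min(0)-25).astype(int);u1,v1=(p.max(0)+25).astype(int);u1+=25
    k=4; j=cv2.convertScaleAbs(cv2.resize(i[v0:v1,u0:u1],None,fx=k,fy=k,interpolation=cv2.INTER_CUBIC),alpha=1.6)
    cv2.polylines(j,[np.int32(((p-[u0,v0])+.5)*k)],True,(0,255,0),1)
    cv2.imwrite(f"pics/{n}3.png",j)
E
```

```text
t 17.07 tcp [0.5534 0.0672 0.2063] yaw -7.55 down [ 0.002 -0.    -1.   ] F [ 0.4  1.  -0.3] M [ 0.07 -0.08  0.  ] w 0.0853
  d cm [ 4.4   0.64 -5.92] spin -0.42
```

View pics/top3.png

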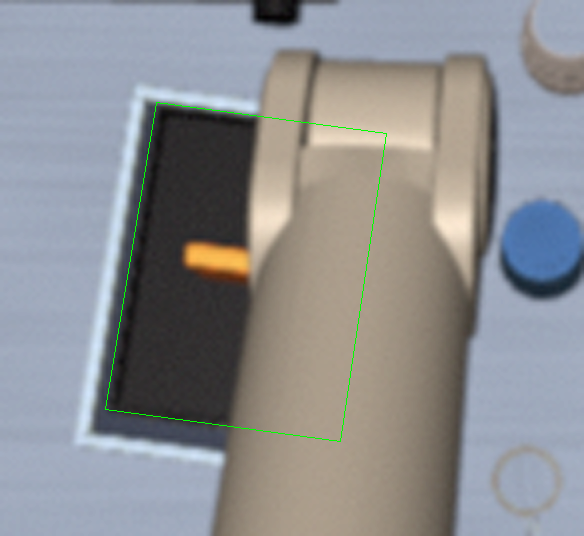

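View pics/side3.png

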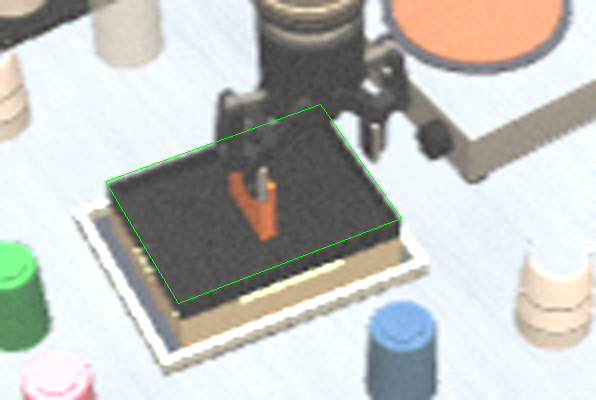

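Emit:
send_rows([
  [0, 0, 0, -10, 1],
  [0, 0, 0, -10, 1],
  [0, 0, 0, -10, 1],
  [0, 0, 0, -10, 1],
  [0, 0, 0, -10, 1],
  [0, 0, 0, -10, 1],
  [0, 0, 0, -10, 1],
  [0, 0, 0, -10, 1],
  [0, 0, 0, -10, 1],
  [0, 0, 0, 0, 1],
])

```text
clock: 18.42
tcp_pos: [0.5539, 0.0738, 0.2048]
orientation: [-1.265, -1.118, 1.117]
contact_force: [0.3, -0.2, -0.2]
grip_width: 0.0854
```

```bash
python3 - <<'E'
from h import *
f=r.grab_frame("side")
print([(np.round(d["rect"]).tolist(),round(d["p"],2)) for d in r.recognise("side","cup")])
print(px(f,[[.5893,.0027,.075],[.5893,.0027,0]]))
go(.5893,.0027,.13,82.87)
E
```

```text
[([200.0, 202.0, 223.0, 236.0], 0.92), ([193.0, 178.0, 201.0, 204.0], 0.83), ([287.0, 190.0, 304.0, 223.0], 0.77), ([280.0, 267.0, 297.0, 304.0], 0.65), ([263.0, 232.0, 283.0, 264.0], 0.57)]
[[296.24469218 197.87332028]
 [295.95446013 212.82976015]]
t 18.52 tcp [0.5538 0.0733 0.2045] yaw 82.77 down [ 0.  0. -1.] F [-0.3  0.3  0.1] M [ 0.02  0.02 -0.02] w 0.0854
  d cm [-6.56  7.45 -4.41] spin -0.1
```

Emit:
send_rows([
  [-2.6, 0, -1.8, 0, 1],
  [-2.6, 0, -1.8, 0, 1],
  [-1.4, 2, -0.8, 0, 1],
  [0, 3, 0, 0, 1],
  [0, 2.4, 0, 0, 1],
  [0, 0, 0, 0, 1],
  [0, 0, 0, 0, 1],
])

```text
clock: 19.4
tcp_pos: [0.5892, 0.0019, 0.1304]
orientation: [-1.265, -1.117, 1.117]
contact_force: [0.4, -0.4, 0.0]
grip_width: 0.0852
```

```bash
python3 - <<'E'
from h import *
f=r.grab_frame("side")
cv2.imwrite("pics/side4.png",cv2.resize(cv2.cvtColor(f["image"],cv2.COLOR_RGB2BGR)[120:260,220:380],None,fx=4,fy=4))
go(.5893,.0027,.037,82.87)
E
```

```text
t 19.45 tcp [0.5896 0.0018 0.1309] yaw 82.89 down [ 0.001  0.    -1.   ] F [-0.4  0.2  0.6] M [0.01 0.02 0.03] w 0.0853
  d cm [0.08 9.39 0.05] spin 0.02
```

View pics/side4.png

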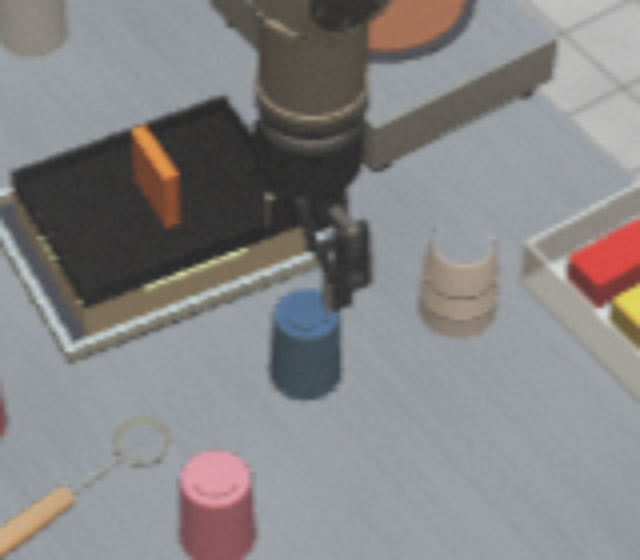

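Tray seated flush (rim at rows ~95–300); gripper straddling the blue cup at (305,340). Descend and grip.

Emit:
send_rows([
  [0.1, 2, 0, 0, 1],
  [0, 2, 0, 0, 1],
  [0, 2, 0, 0, 1],
  [0, 1.5, 0, 0, 1],
  [0, 1.2, 0, 0, 1],
  [0, 0.6, 0, 0, 1],
  [0, 0, 0, 0, 1],
])

```text
clock: 20.32
tcp_pos: [0.5892, 0.0024, 0.0372]
orientation: [-1.265, -1.117, 1.117]
contact_force: [-0.3, -0.2, -0.3]
grip_width: 0.085
```

Emit:
send_rows([
  [0, 0, 0, 0, 0.7],
  [0, 0, 0, 0, 0.6],
  [0, 0, 0, 0, 0.5],
  [0, 0, 0, 0, 0.4],
  [0, 0, 0, 0, 0.4],
  [0, 0, 0, 0, 0.4],
  [0, 0, 0, 0, 0.4],
], force=35)

```text
clock: 21.2
tcp_pos: [0.5897, 0.0023, 0.0384]
orientation: [-1.266, -1.118, 1.117]
contact_force: [-1.4, -0.8, 5.1]
grip_width: 0.0561
```

```bash
python3 - <<'E'
from h import *
go(.5178,.198,.2,82.87)
E
```

```text
t 21.2 tcp [0.5897 0.0023 0.0384] yaw 82.9 down [ 0.001  0.    -1.   ] F [-1.4 -0.8  5.1] M [-0.21  0.37  0.02] w 0.0561
  d cm [ 18.53 -16.17   9.53] spin 0.03
```

Emit:
send_rows([
  [0, -0.3, 0, 0, 0.4],
  [0, -0.7, 0, 0, 0.4],
  [0, -1, 0, 0, 0.4],
  [0, 0, 0, 0, 0.4],
])

```text
clock: 21.7
tcp_pos: [0.59, 0.0025, 0.0584]
orientation: [-1.266, -1.119, 1.116]
contact_force: [0.6, -0.3, -1.5]
grip_width: 0.0557
```

```bash
python3 - <<'E'
from h import *
f=r.grab_frame("side")
cv2.imwrite("pics/side5.png",cv2.resize(cv2.cvtColor(f["image"],cv2.COLOR_RGB2BGR)[140:240,240:350],None,fx=5,fy=5))
go(.5178,.198,.2,82.87)
E
```

```text
t 21.75 tcp [0.5896 0.0025 0.0579] yaw 82.9 down [ 0.001  0.    -1.   ] F [-0.7  0.4 -1.8] M [-0.02  0.06  0.03] w 0.056
  d cm [ 18.52 -14.22   9.53] spin 0.03
```

View pics/side5.png

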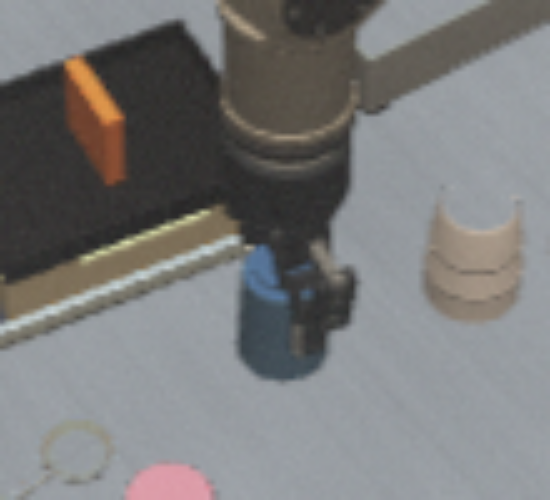

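Emit:
send_rows([
  [0, -2, 0, 0, 0.4],
  [0, -3.5, 0, 0, 0.4],
  [0, -3.5, 0, 0, 0.4],
  [0, -3, 0, 0, 0.4],
  [1.5, 0, 0.8, 0, 0.4],
  [3, 0, 1.5, 0, 0.4],
  [3.5, 0, 1.8, 0, 0.4],
  [3.5, 0, 1.8, 0, 0.4],
  [3, 0, 1.6, 0, 0.4],
  [2.5, 0, 1.3, 0, 0.4],
  [1.5, 0, 0.7, 0, 0.4],
  [0, 0, 0, 0, 0.4],
])

```text
clock: 23.25
tcp_pos: [0.5169, 0.1991, 0.1768]
orientation: [-1.263, -1.119, 1.12]
contact_force: [0.4, -1.0, -1.6]
grip_width: 0.056
```

```bash
python3 - <<'E'
from h import *
go(.5178,.198,.10,82.87)
for n in ("side","top"):
    f=r.grab_frame(n)
    cv2.imwrite(f"pics/{n}6.png",cv2.resize(cv2.cvtColor(f["image"],cv2.COLOR_RGB2BGR)[100:260,130:310],None,fx=4 if n=="side" else 3,fy=4 if n=="side" else 3))
E
```

```text
t 23.25 tcp [0.5169 0.1991 0.1768] yaw 83.06 down [-0.001 -0.    -1.   ] F [ 0.4 -1.  -1.6] M [-0.02  0.05  0.01] w 0.056
  d cm [-0.09  7.68 -0.11] spin 0.19
```

View pics/side6.png

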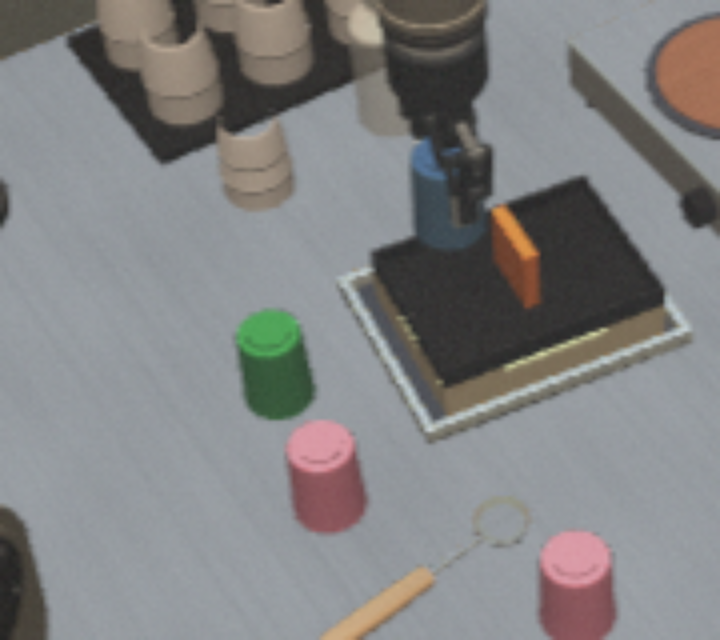

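Emit:
send_rows([
  [-0.1, 1.5, -0.1, 0.2, 0.4],
  [0, 2, 0, 0, 0.4],
  [0, 2, 0, 0, 0.4],
  [0, 1.5, 0, 0, 0.4],
  [0, 1.0, 0, 0, 0.4],
  [0, 0.6, 0, 0, 0.4],
  [0, 0, 0, 0, 0.4],
])

```text
clock: 24.22
tcp_pos: [0.5187, 0.1966, 0.0911]
orientation: [-1.267, -1.115, 1.115]
contact_force: [0.1, -0.1, -1.4]
grip_width: 0.056
```

Emit:
send_rows([
  [0, 0.15, 0, 0, 0.4],
  [0, 0.1, 0, 0, 0.4],
  [0, 0, 0, 0, 0.4],
])

```text
clock: 24.6
tcp_pos: [0.5188, 0.1967, 0.089]
orientation: [-1.267, -1.115, 1.115]
contact_force: [1.0, 0.1, -2.0]
grip_width: 0.0561
```

Emit:
send_rows([
  [0, 0.1, 0, 0, 0.4],
  [0, 0.1, 0, 0, 0.4],
  [0, 0, 0, 0, 0.4],
])

```text
clock: 24.98
tcp_pos: [0.5186, 0.1966, 0.0867]
orientation: [-1.267, -1.115, 1.115]
contact_force: [0.0, -1.0, -1.5]
grip_width: 0.0562
```

Emit:
send_rows([
  [0, 0.1, 0, 0, 0.4],
  [0, 0.1, 0, 0, 0.4],
  [0, 0, 0, 0, 0.4],
])

```text
clock: 25.35
tcp_pos: [0.5186, 0.1967, 0.0847]
orientation: [-1.267, -1.115, 1.115]
contact_force: [0.5, -0.7, -1.3]
grip_width: 0.0562
```

Emit:
send_rows([
  [0, 0.1, 0, 0, 0.4],
  [0, 0, 0, 0, 0.4],
  [0, 0, 0, 0, 0.4],
])

```text
clock: 25.72
tcp_pos: [0.5187, 0.1967, 0.0839]
orientation: [-1.267, -1.115, 1.115]
contact_force: [-0.6, 0.7, 0.6]
grip_width: 0.0559
```

Emit:
send_rows([
  [0, 0.05, 0, 0, 0.4],
  [0, 0, 0, 0, 0.7],
  [0, 0, 0, 0, 0.8],
  [0, 0, 0, 0, 0.9],
  [0, 0, 0, 0, 0.9],
  [0, 0, 0, 0, 0.9],
  [0, 0, 0, 0, 0.9],
])

```text
clock: 26.6
tcp_pos: [0.5187, 0.1967, 0.0833]
orientation: [-1.267, -1.115, 1.115]
contact_force: [-0.1, -0.0, 0.3]
grip_width: 0.0771
```

Emit:
send_rows([
  [0, -0.5, 0, 0, 0.9],
  [0, -1, 0, 0, 0.9],
  [0, -2, 0, 0, 0.9],
  [0, -3, 0, 0, 0.9],
  [0, -4, 0, 0, 0.9],
  [0, -4, 0, 0, 0.9],
  [-5, 0, 0, 0, 0.9],
  [-6, 0, 0, 0, 0.9],
  [-6, 0, 0, 0, 0.9],
  [-6, 0, 0, 0, 0.9],
  [-6, 0, 0, 0, 0.9],
  [0, 0, 0, 0, 0.9],
])

```text
clock: 28.1
tcp_pos: [0.4807, -0.0963, 0.2293]
orientation: [-1.272, -1.108, 1.108]
contact_force: [0.0, 0.2, -0.1]
grip_width: 0.0774
```

```bash
python3 - <<'E'
from h import *
go(.5178,.198,.10,82.87)
for n in ("side","top"):
    f=r.grab_frame(n); i=cv2.cvtColor(f["image"],cv2.COLOR_RGB2BGR)
    yaw=np.radians(-7.13);Rm=np.array([[np.cos(yaw),-np.sin(yaw)],[np.sin(yaw),np.cos(yaw)]])
    c=np.array([(.1,.075),(.1,-.075),(-.1,-.075),(-.1,.075)])@Rm.T+[.5694,.1915]
    p=px(f,np.c_[c,np.full(4,.0625)])
    u0,v0,k=(130,80,3) 
    j=cv2.convertScaleAbs(cv2.resize(i[v0:275,u0:395],None,fx=k,fy=k,interpolation=cv2.INTER_CUBIC),alpha=1.4)
    cv2.polylines(j,[np.int32(((p-[u0,v0])+.5)*k)],True,(0,255,0),1)
    cv2.imwrite(f"pics/{n}7.png",j)
E
```

```text
t 28.1 tcp [ 0.4807 -0.0963  0.2293] yaw 82.17 down [ 0.001 -0.001 -1.   ] F [ 0.   0.2 -0.1] M [ 0.03 -0.03  0.02] w 0.0774
  d cm [29.67 12.9   0.35] spin -0.7
```

View pics/side7.png

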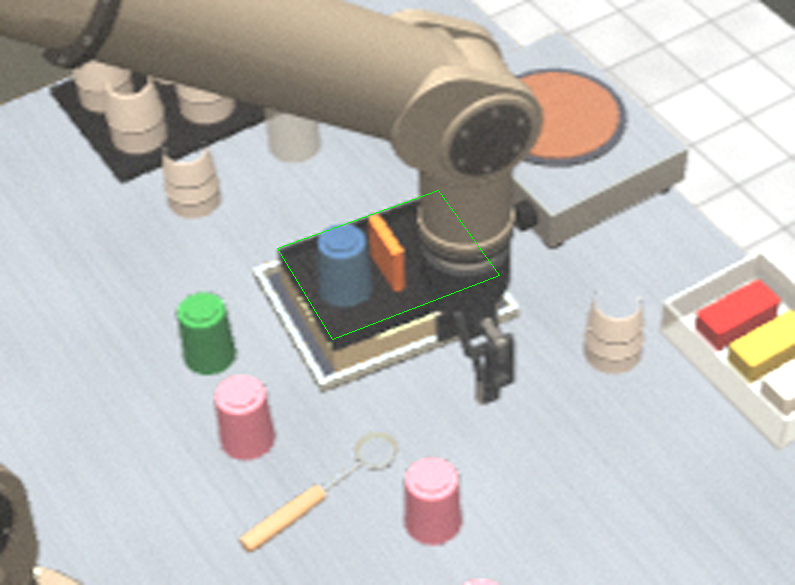

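View pics/top7.png

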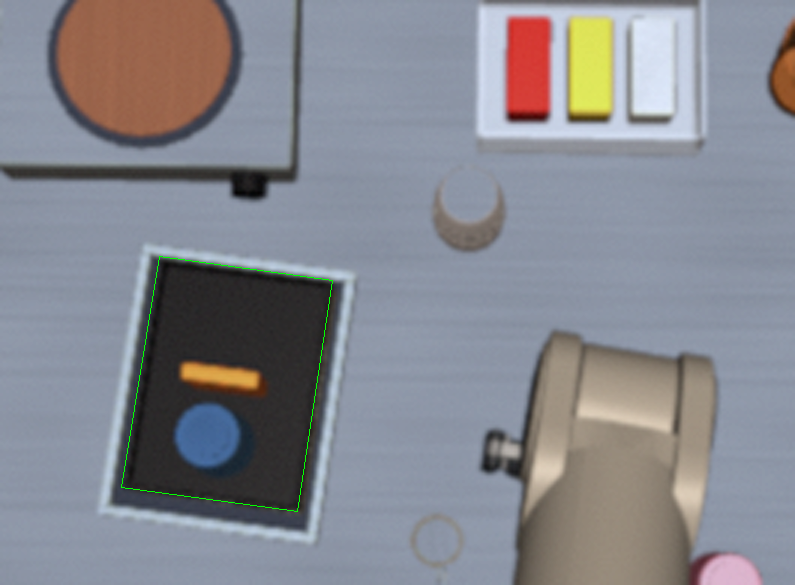

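The tray outline matches the predicted seated pose in both views. The cup stands upright at (208,435) in the front bay, with the robot clear. Handing in.

```bash
python3 - <<'E'
from h import *
print(r.get_obs()["qvel"].round(3)); print(r.hand_in())
E
```

```text
[-0.03   0.009 -0.033 -0.004 -0.001 -0.003 -0.004]
the job is handed in; nothing more can be done
None
```

The black tray is seated on the cream tray, and the blue cup stands upside down in the tray's near bay, released. I handed the job in at about 28 s of the 67 s allowed; no verdict is reported.

- **Tray:** I lifted it by the orange handle and lined its lugs up with the sockets, which both cameras placed within 1 mm of each other. It went down in 1 mm steps. No vertical contact showed at deck height. The first contact came about 14 mm lower, where 12 mm or a little more was expected for full seating, and the net push was only about 6 N.
- **Cup:** I gripped it with 35 N and lowered it until the force changed by about 2 N. I then opened the fingers and raised the gripper clear.
- **Last checks:** In the final pictures from both cameras, the tray outline matches the predicted level, flush pose and the cup is upright. The robot is clear, with contact force near zero. The other objects look undisturbed in those views, but I did not measure their positions again.
- **Small disagreements:** The held tray sat about 1 mm off the gripper centre along its length, and I corrected that before lowering. While gripping the cup on the counter, about 5 N of upward force built up, probably from its tapered side. It was gone after the lift.

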